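# Seat the backplate, then present the blind spacer hole-up

### The job

Lower the aluminium backplate over the two locating pins of the dark steel fixture until it lies flush, and let go of it. Then pick up the square brass spacer that lies on its side, find by feel or sight which end has the blind hole, turn it so that the hole faces straight up, and finish while still holding it still in the gripper, centred over the backplate and about a hand's breadth (100 mm) above it, ready for its bolt. Leave the tape roll, the wax tin and the glue bottle where they are.

Things in the scene. Friction and masses are not known exactly. Their poses are not given: they have to be found in the camera images.
- fixture_top (a point): centre of the top face of the fixture, a dark steel block 140 (x) x 90 (y) x 20 mm high, fixed to the bench; this point is 20 mm above the bench. Two upright steel pins, 8 mm in diameter and 16 mm tall with tapered tips, stand on the top face 40 mm either side of this point along the fixture's x axis. z is up.
- backplate_lug (a point): middle of the grip lug of the loose aluminium backplate (0.2 kg): plate 110 (x) x 70 (y) x 8 mm, two 10 mm through holes 40 mm either side of its centre along x (fits either way round); on its middle a lug 36 (x) x 20 (y) x 28 mm high. This point is 22 mm above the plate's underside, 14 mm below the lug's top. z up; it starts flat on the bench, lug up.
- spacer_mid (a point): centre of the loose brass spacer (0.25 kg), a block 60 mm long (x axis), 40 x 40 mm in section, lying on a long side on the bench, this point 20 mm up, hole end facing left, right or towards the robot, never within 60 degrees of straight away from it (+x). A blind hole, 22 mm in diameter, 36 mm deep, opens in the middle of the end that +x points to; the other end is closed.
- tape: roll of masking tape lying flat, 100 mm across, 24 mm high; origin at the centre of its underside; bystander
- wax: round flat wax tin, 67 mm across, 26 mm high; origin at the centre of its underside; bystander
- glue: white glue bottle with a red cap, 33 mm across, 84 mm high, upright; origin at the centre of its underside; bystander
Things that resemble listed ones, but are neither listed nor needed, are in the scene too. Leave any blue or turquoise look-alike of the part that bears backplate_lug alone.

How it is judged:
On the way, in this order (a step that is already met when the one before it is completed fails the run):
1. the backplate lies flush on the fixture, over both pins, and is let go (z of backplate_lug in the frame of fixture_top between 0.0195 and 0.0245 m and horizontal distance between backplate_lug and fixture_top below 0.004 m and angle between the x axis of backplate_lug and the x axis of fixture_top, either way round below 0.1 rad and angle between backplate_lug's own z axis and vertical below 0.04 rad and contact force between the fingers and backplate below 0.3 N), for 0.2 s.
2. the spacer is lifted off the bench in the gripper (height (world z) of spacer_mid above 0.07 m and contact force between the fingers and spacer above 1 N), for 0.2 s.
At the end, for the whole second after the job is handed in: backplate flush on the fixture (height 2.5 mm, centre 4 mm, 0.1 rad) and the spacer held still in the fingers, hole within 0.25 rad of straight up, its centre within 40 mm of the fixture centre seen from above, 100 to 260 mm above the bench, clear of the backplate (z of backplate_lug in the frame of fixture_top between 0.0195 and 0.0245 m and horizontal distance between backplate_lug and fixture_top below 0.004 m and angle between the x axis of backplate_lug and the x axis of fixture_top, either way round below 0.1 rad and angle between backplate_lug's own z axis and vertical below 0.04 rad and angle between spacer_mid's own x axis and vertical below 0.25 rad and horizontal distance between spacer_mid and fixture_top below 0.04 m and height (world z) of spacer_mid between 0.1 and 0.26 m and contact force between the fingers and spacer above 1 N and contact force between spacer and backplate below 0.1 N and linear speed of spacer below 0.03 m/s); the arm keeps its last pose, push and grip.
It fails at once if the tape roll is moved more than 25 mm (distance of tape from where it was at the start of the episode above 0.025 m).
It fails at once if the wax tin is moved more than 25 mm (distance of wax from where it was at the start of the episode above 0.025 m).
It fails at once if the glue bottle is moved more than 25 mm or tipped (distance of glue from where it was at the start of the episode above 0.025 m or angle between glue's own z axis and vertical above 0.3 rad).
It also fails if it takes over 51 s, if anything falls off the work surface, if the arm or the gripper's body presses on something with over 40 N, if the wrist force passes 120 N, or if a joint passes its speed limit or range.

### The arm

A 6-joint arm with a two-finger parallel gripper is mounted at the origin on the work surface; the furniture and walls round the work are solid. World frame = base frame: x ahead of the robot, y to its left, z up, the work surface at z = 0. Lengths are in m, angles in rad, forces in N, time in s.
With the tool pointing down it reaches from about 0.35 to 0.775 m from the base axis. Payload 7.3 kg.
Tool frame: the origin (TCP) lies at the very end of the fingers, on their centre line; the grasp point (between the pads) lies 19 mm behind it; z points along the fingers, y is the line along which they close (so a half turn about z gives the same grasp; the last joint's range is limited). The gripper opens to 92 mm and grips with 3 to 60 N. Pads are 19 mm wide; open, the fingers measure 130 mm over their backs; the gripper's body (75 mm by 190 mm) begins 47 mm behind the grasp point.
Start: joints at [1.034, 0.342, 1.524, -0, 1.275, -0.146], TCP at [0.2, 0.485, 0.227] pointing down, gripper open.
Joint ranges: [-2.53, 2.53], [-0.77, 2.02], [0.04, 2.7], [-1, 4.14], [0.28, 2.66], [-3.11, 3.11]. Speed limits (rad/s): [2.57, 2.57, 3.14, 3.14, 3.14, 3.14].

### API

Orientations are given as [roll, pitch, yaw] about the fixed x, y, z axes, in that order (R = Rz(yaw) Ry(pitch) Rx(roll)).
In Python, from cell import robot, read_camera, get_calibration gives the robot as it stands. The module is installed in compiled form; this text tells all that it offers.
- The arm moves only by the tool send_rows, never from a script. Its argument "plan" is a list of rows, each a list of 2 entries, a list of its own where there are three numbers: the shift along the tool's x, y, z as a fraction of full scale, then the turn, a rotation vector about the tool's x, y, z as a fraction of full scale. A call has exactly 10 rows; each row shifts and turns the commanded pose from where the row before left it, along the tool's axes as they then stand; what a row does not reach is not made up. Full scale, the value 1, is 0.025 m for a shift and 90 degrees for a turn. A row lasts 1/8 s, in which the tool goes at most 62.5 mm and 10.7 degrees, less where a joint would pass 70% of its speed; a pose out of reach is approached as far as the arm can. A call with a number of a shift or a turn outside -1 to 1 is refused whole. A call with a gripper value outside its range is refused whole. "gripper" is the opening, from -1 (shut) to 1 (fully open), so that 0 is half open, set as the call begins (left out, the last holds). The fingers move at their own pace and stop on an object; "force" is the grip in N (left out, the last holds). Time passes only in rows, so rows that do not move let the fingers close, or fill a call up. It gives the time, the measured TCP pose, the force, the opening and the grip force at its end, in the units of the state.
- robot.observe(): the state, without advancing time (a new reading comes with each control period).
- read_camera(name): name is "scene" or "top" or "wrist"; returns (picture, depth): 384x512x3 uint8, blue, green, red; 384x512 float32, m along the optical axis (not along the pixel's ray), 0 where there is no reading.
- get_calibration(name): a dict with "intrinsics" (3x3 intrinsics, pixels), "dist_coeffs" ([k1, k2, p1, p2, k3] as OpenCV has them; the pictures are not rectified), "rvec" (rotation vector, rad) and "tvec" (3), from world to camera coordinates, as OpenCV has them. Camera axes: x right, y down, z forward; pixel columns grow to the right and rows downward; lengths in m; the calibration is good to about 2 mm. A picture is of the moment at which its call begins: read the wrist's pose just before it. get_calibration takes no time and is no camera call; for the wrist camera it gives the pose at the moment of the call.
- robot.hand_in(): hands the job in; it is judged then, once.
The state is a dict: "time": time; "qpos": joint angles; "qvel": joint speeds; "joint_efforts": joint torques, N m; "tool_pos": TCP position; "tool_rot": TCP orientation; "contact_force": force on the tool from outside, world axes, zero at the start; "torque": the same for the moment, N m; "opening": finger opening in m; "grip_force": force on a finger pad.
Only numpy, scipy, OpenCV 4.12 (cv2) and the standard library are available. Lean on these libraries where they do the work, as an engineer would, in place of code of your own. Each camera call takes 0.05 s, during which the arm holds its last target. There are 200 camera calls.

## Working session

There is one attempt and no reset: what is moved stays moved. The work goes in short steps, Python scripts to look and compute and a tool call to move; the robot and the scene stay as the last step left them, time stands still between calls to the robot, and variables do not carry over. Pictures are saved under pics/ and viewed, at most 10 in all, crops included, and the job is handed in when it is done.

Besides the shell and the picture viewer there is one more tool, called in YAML: its name, and indented under it one key for each argument. send_rows: Moves the arm, as the interface text tells. Shift numbers are shares of 0.025 m and turn numbers shares of 90 degrees, none past 1 either way. Its arguments: {"type":"object","properties":{"plan":{"type":"array"},"gripper":{"type":"number"},"force":{"type":"number"}},"required":["plan"]}

```bash
mkdir -p pics
cat > h.py <<'E'
import numpy as np, cv2
from cell import robot, read_camera, get_calibration
def cal(n):
    c=get_calibration(n); R=cv2.Rodrigues(np.array(c["rvec"],float))[0]
    return np.array(c["intrinsics"],float),np.array(c["dist_coeffs"],float),R,np.array(c["tvec"],float).ravel()
def ray(c,uv):
    K,d,R,t=c; p=cv2.undistortPoints(np.array(uv,float).reshape(-1,1,2),K,d).reshape(-1,2)
    D=np.c_[p,np.ones(len(p))]@R; return -R.T@t,D
def plane(c,uv,z):
    o,D=ray(c,uv); return o+D*((z-o[2])/D[:,2])[:,None]
def cloud(c,dep):
    v,u=np.mgrid[:dep.shape[0],:dep.shape[1]]
    o,D=ray(c,np.c_[u.ravel(),v.ravel()]); return (o+D*dep.ravel()[:,None]).reshape(*dep.shape,3)
E
python3 - <<'E'
from h import *
for n in("top","scene"):
    c=cal(n); im,d=read_camera(n); np.savez(f"{n}.npz",im=im,d=d); cv2.imwrite(f"pics/{n}.png",im)
    P=cloud(c,d); np.save(n+"P.npy",P); print(n,-c[2].T@c[3])
print(robot.observe())
E
```

```text
top [0.3251044  0.04215783 1.56340134]
scene [-0.7188668  -0.59219739  0.64008339]
{'time': 0.1, 'qpos': array([ 1.03397341e+00,  3.42647167e-01,  1.52491411e+00, -1.33316104e-05,
        1.27541872e+00, -1.45991936e-01]), 'qvel': array([ 9.77038416e-05, -2.31110288e-03, -2.83155117e-03,  2.60154119e-04,
       -3.66014804e-04, -7.67893089e-04]), 'joint_efforts': array([ 1.99054593e-03, -4.32002413e+01, -2.44695157e+01,  7.21337646e-02,
        5.26502717e-02, -2.38981647e-05]), 'tool_pos': array([0.19979221, 0.48510143, 0.2261201 ]), 'tool_rot': array([-3.14021822e+00, -1.89208039e-04,  2.75076543e+00]), 'contact_force': array([ 0.06080197,  0.09604039, -0.71710556]), 'torque': array([-0.0225728 , -0.0531818 , -0.03330151]), 'grip_force': 0.0, 'opening': 0.09168298281518132}
```

View pics/top.png

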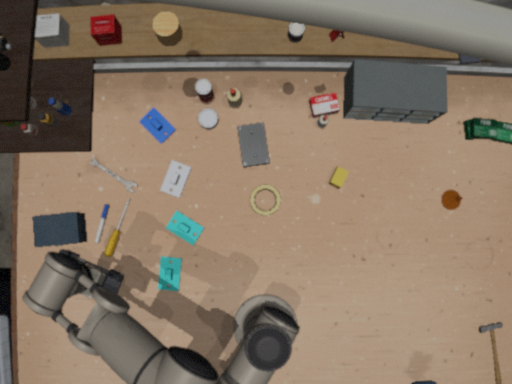

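View pics/scene.png

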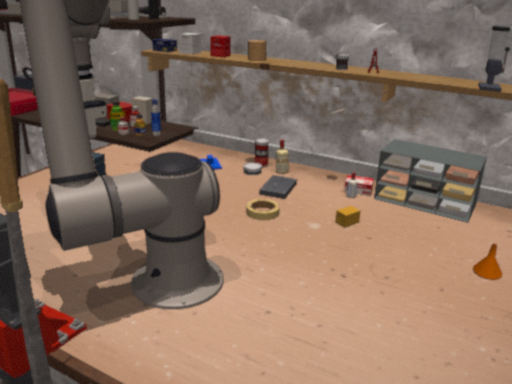

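Top view: the fixture is the dark plate at (254,144), the silver backplate with its lug is at (176,178), the brass spacer at (339,177) and the tape at (265,200). The wax tin is at (207,119), and the glue is near (233,95). The blue and turquoise plates are look-alikes.

Run:
```python
from h import *
z=np.load("top.npz"); im=z["im"]; P=np.load("topP.npy"); c=cal("top")
hsv=cv2.cvtColor(im,cv2.COLOR_BGR2HSV)
def meas(name,box,mask,h):
    x0,y0,x1,y1=box; m=np.zeros(mask.shape,np.uint8); m[y0:y1,x0:x1]=mask[y0:y1,x0:x1]
    n,l,s,_=cv2.connectedComponentsWithStats(m); k=1+np.argmax(s[1:,4]); 
    cn=max(cv2.findContours((l==k).astype(np.uint8),0,1)[0],key=cv2.contourArea).reshape(-1,2)
    W=plane(c,cn,h)[:,:2]; r=cv2.minAreaRect((W*1000).astype(np.float32))
    print(name,s[k],"c",np.round(r[0]),"size",np.round(r[1]),"ang",round(r[2],1),"z med/max",np.round(np.median(P[l==k][:,2]),3),np.round(P[l==k][:,2].max(),3))
V=hsv[...,2];S=hsv[...,1];H=hsv[...,0]
for p in[(254,144),(176,178),(339,177),(265,190),(207,119),(204,90),(233,95),(200,150)]: print(p,hsv[p[1],p[0]],np.round(P[p[1],p[0]],3))
meas("fix",(225,115,285,175),((S<90)&(V<150)).astype(np.uint8),.02)
meas("plate",(150,150,200,205),((S<60)&(V>90)).astype(np.uint8),.008)
meas("spacer",(320,155,360,200),((S>170)&(H>18)&(H<35)).astype(np.uint8),.04)
meas("tape",(240,175,290,225),((H>19)&(H<35)&(S>40)).astype(np.uint8),.024)
cv2.imwrite("pics/tc.png",cv2.resize(im[75:225,140:360],None,fx=3.6,fy=3.6,interpolation=cv2.INTER_CUBIC))
```

```text
(254, 144) [120   5 104] [0.603 0.032 0.023]
(176, 178) [110   9 170] [0.488 0.288 0.04 ]
(339, 177) [ 25 142 178] [ 0.49  -0.247  0.04 ]
(265, 190) [ 15  84 154] [ 0.451 -0.004 -0.001]
(207, 119) [108   7 183] [0.689 0.19  0.019]
(204, 90) [102   7 182] [0.765 0.192 0.101]
(233, 95) [ 15 109  70] [0.748 0.099 0.102]
(200, 150) [ 14  78 170] [ 0.587  0.215 -0.002]
fix [ 237  122   33   46 1197] c [602.  35.] size [147.  93.] ang 8.1 z med/max 0.02 1.563
plate [159 159  33  40 778] c [490. 296.] size [ 76. 116.] ang 69.1 z med/max 0.007 1.563Traceback (most recent call last):
  File "<stdin>", line 14, in <module>
  File "<stdin>", line 6, in meas
    return _wrapfunc(a, 'argmax', axis=axis, out=out, **kwds)
    return bound(*args, **kwds)
ValueError: attempt to get argmax of an empty sequence
```

Run:
```python
from h import *
z=np.load("top.npz"); im=z["im"]; P=np.load("topP.npy"); c=cal("top")
Q=P[155:200,320:360].reshape(-1,3)
for nm,b,lo,hi in(("spacer",(320,155,360,200),.03,.05),("lug",(155,155,205,205),.028,.045),("tape",(240,175,290,225),.015,.03),("wax",(190,100,222,135),.015,.035),("thing",(310,110,335,130),.03,.12)):
    x0,y0,x1,y1=b; Q=P[y0:y1,x0:x1].reshape(-1,3); Q=Q[(Q[:,2]>lo)&(Q[:,2]<hi)]
    r=cv2.minAreaRect((Q[:,:2]*1000).astype(np.float32)); print(nm,len(Q),np.round(r[0]),np.round(r[1]),round(r[2],1),Q[:,2].max().round(3))
s=np.load("scene.npz")["im"]
a=cv2.resize(im[75:225,140:360],(660,450),interpolation=cv2.INTER_CUBIC)
b=cv2.resize(s[195:235,320:375],(220,160),interpolation=cv2.INTER_CUBIC); b2=cv2.resize(s[140:220,240:380],(420,140*420//245),interpolation=cv2.INTER_CUBIC)[:150]
b2=cv2.resize(s[140:200,240:385],(363,150),interpolation=cv2.INTER_CUBIC)
o=np.zeros((600,660,3),np.uint8); o[:450]=a; o[450:600,:220]=b[:150]; o[450:600,225:588]=b2
cv2.imwrite("pics/tc.png",o)
```

```text
spacer 212 [ 493. -247.] [39. 59.] 63.2 0.048
lug 68 [491. 297.] [19. 36.] 64.7 0.042
tape 359 [418.  -4.] [96. 99.] 1.1 0.03
wax 313 [708. 188.] [65. 94.] 88.8 0.035
thing 166 [ 689. -200.] [54. 71.] 0.6 0.09
```

View pics/tc.png

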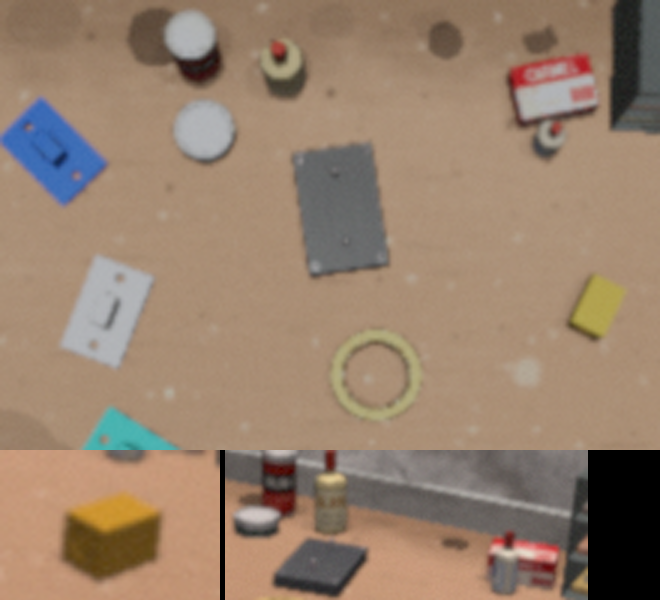

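The spacer's long axis heads -27°/153°. The -27° end is ruled out, so the hole should face 153°, towards the robot. Fixture is at (602,35) mm with its axis at 8°, and the lug at (491,297) mm with its axis at about -22°. The tool yaw already fits the lug, so I'm moving.

send_rows:
  plan:
    - [[-1,-0.18,0.1],[0,0,0]]
    - [[-1,-0.18,0.1],[0,0,0]]
    - [[-1,-0.18,0.1],[0,0,0]]
    - [[-1,-0.18,0.1],[0,0,0]]
    - [[-1,-0.18,0.1],[0,0,0]]
    - [[-1,-0.18,0.1],[0,0,0]]
    - [[-1,-0.18,0.1],[0,0,0]]
    - [[-1,-0.18,0.1],[0,0,0]]
    - [[-1,-0.18,0.1],[0,0,0]]
    - [[-1,-0.18,0.1],[0,0,0]]
  gripper: 1
  force: 30

```text
time: 1.35
tool_pos: [0.4145, 0.348, 0.2012]
tool_rot: [-3.141, -0.001, 2.751]
contact_force: [-0.1, -0.8, -0.6]
opening: 0.0917
grip_force: 0.0
```

```bash
cat >> h.py <<'E'
def log():
    s=robot.observe(); open("log.txt","a").write(repr([*map(float,s["qpos"]),*map(float,s["tool_pos"]),*map(float,s["tool_rot"])])+"\n")
    print("t",round(s["time"],2),"q",np.round(s["qpos"],3),"p",np.round(s["tool_pos"],4),"r",np.round(s["tool_rot"],4),"F",np.round(s["contact_force"],1),"g",round(s["grip_force"],1),round(s["opening"],4)); return s
E
python3 - <<'E'
from h import *
s=log(); c=cal("wrist"); im,d=read_camera("wrist"); np.savez("w1.npz",im=im,d=d); cv2.imwrite("pics/w1.png",im)
P=cloud(c,d); np.save("w1P.npy",P); print(-c[2].T@c[3], c[2])
m=(P[...,2]>.03)&(P[...,2]<.045)&(d>0); print(m.sum()); 
Q=P[m]; r=cv2.minAreaRect((Q[:,:2]*1000).astype(np.float32)); print(r)
E
```

```text
t 1.35 q [ 0.557  0.393  1.52   0.     1.23  -0.623] p [0.4145 0.348  0.2012] r [-3.1409e+00 -6.0000e-04  2.7507e+00] F [-0.1 -0.8 -0.6] g 0.0 0.0917
[0.33984362 0.37811133 0.35947386] [[ 3.80418426e-01  9.24814419e-01 -3.34629512e-04]
 [ 8.83348825e-01 -3.63254553e-01  2.96211044e-01]
 [ 2.73818689e-01 -1.12979734e-01 -9.55122456e-01]]
1742
((438.5874938964844, 416.58258056640625), (367.4763488769531, 237.8679656982422), 81.39496612548828)
```

View pics/w1.png

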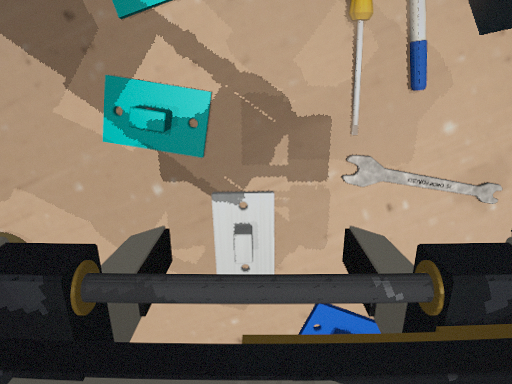

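The wrist view shows the silver plate at about (243,235), its lug at (243,240), and its holes at (243,205) and (245,267).

Run:
```python
from h import *
z=np.load("w1.npz"); im,d=z["im"],z["d"]; P=np.load("w1P.npy")
sub=P[190:274,205:280].reshape(-1,3)
Q=sub[(sub[:,2]>.031)&(sub[:,2]<.042)]; r=cv2.minAreaRect((Q[:,:2]*1000).astype(np.float32)); print("lug",len(Q),r,np.median(Q[:,2]))
c=cal("wrist"); hsv=cv2.cvtColor(im,cv2.COLOR_BGR2HSV)
for x0,y0,x1,y1 in((233,197,253,213),(236,260,255,272)):
    m=(hsv[y0:y1,x0:x1,2]<120); v,u=np.nonzero(m); print("hole",m.sum(),u.mean()+x0,v.mean()+y0,plane(c,[[u.mean()+x0,v.mean()+y0]],.008))
```

```text
lug 570 ((489.8747253417969, 299.1766357421875), (20.964061737060547, 35.84437561035156), 67.34380340576172) 0.035933009361256624
hole 14 242.64285714285714 207.71428571428572 [[0.4586029  0.31088364 0.008     ]]
hole 21 245.14285714285714 268.7142857142857 [[0.53222662 0.28259018 0.008     ]]
```

send_rows:
  plan:
    - [[-0.9,-0.17,0.5],[0,0,0]]
    - [[-0.9,-0.17,0.5],[0,0,0]]
    - [[-0.9,-0.17,0.5],[0,0,0]]
    - [[-0.9,-0.17,0.5],[0,0,0]]
    - [[0,0,1],[0,0,0]]
    - [[0,0,1],[0,0,0]]
    - [[0,0,1],[0,0,0]]
    - [[0,0,1],[0,0,0]]
    - [[0,0,1],[0,0,0]]
    - [[0,0,0.55],[0,0,0]]

```text
time: 2.65
tool_pos: [0.4906, 0.298, 0.0112]
tool_rot: [-3.14, -0.001, 2.75]
contact_force: [0.0, 0.2, -0.6]
opening: 0.0914
grip_force: 0.0
```

```bash
python3 -c "
from h import *
log()"
```

```text
t 2.65 q [ 0.412  0.678  1.622  0.     0.843 -0.767] p [0.4906 0.298  0.0112] r [-3.1402e+00 -1.4000e-03  2.7504e+00] F [ 0.   0.2 -0.6] g 0.0 0.0914
```

send_rows:
  plan:
    - [[0,0,0],[0,0,0]]
    - [[0,0,0],[0,0,0]]
    - [[0,0,0],[0,0,0]]
    - [[0,0,0],[0,0,0]]
    - [[0,0,0],[0,0,0]]
    - [[0,0,-0.4],[0,0,0]]
    - [[0,0,-1],[0,0,0]]
    - [[0,0,-1],[0,0,0]]
    - [[0,0,-1],[0,0,0]]
    - [[0,0,-0.2],[0,0,0]]
  gripper: -1
  force: 40

```text
time: 3.9
tool_pos: [0.4918, 0.2991, 0.1053]
tool_rot: [3.139, 0.003, 2.751]
contact_force: [0.4, 0.4, 0.3]
opening: 0.0009
grip_force: 0.0
```

Run:
```python
from h import *
s=log(); c=cal("wrist"); im,d=read_camera("wrist"); np.savez("w2.npz",im=im,d=d); cv2.imwrite("pics/w2.png",im)
```

```text
t 3.9 q [ 0.413  0.55   1.548  0.     1.039 -0.767] p [0.4918 0.2991 0.1053] r [3.1385e+00 2.9000e-03 2.7509e+00] F [0.4 0.4 0.3] g 0.0 0.0009
```

View pics/w2.png

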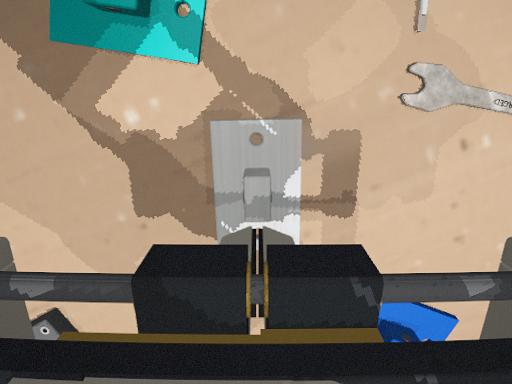

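The grip missed: the fingers closed above the lug because they had too little time. The plate is still on the bench, with the lug at (257,195). I'll measure it again.

Run:
```python
from h import *
z=np.load("w2.npz"); im,d=z["im"],z["d"]; c=cal("wrist"); P=cloud(c,d)
sub=P[150:225,225:295].reshape(-1,3)
Q=sub[(sub[:,2]>.031)&(sub[:,2]<.042)]; r=cv2.minAreaRect((Q[:,:2]*1000).astype(np.float32)); print("lug",len(Q),r,np.median(Q[:,2]))
s2=P[115:245,200:310].reshape(-1,3); print("platez",np.median(s2[:,2]))
hsv=cv2.cvtColor(im,cv2.COLOR_BGR2HSV)
x0,y0,x1,y1=245,128,268,150
m=(hsv[y0:y1,x0:x1,2]<130); v,u=np.nonzero(m); print("hole",m.sum(),u.mean()+x0,v.mean()+y0,plane(c,[[u.mean()+x0,v.mean()+y0]],.008))
print(P[195,257],P[212,257],P[175,257])
# plate outline corners row 122
print(plane(c,[[211,122],[301,120]],.008))
```

```text
lug 1291 ((489.8417663574219, 298.810546875), (20.011423110961914, 35.847190856933594), 68.25627136230469) 0.03534369831285508
platez 0.007529873507426704
hole 22 257.59090909090907 138.86363636363637 [[0.45358266 0.31473807 0.008     ]]
[0.48731462 0.30029341 0.03498672] [0.49950907 0.29527976 0.03518201] [0.47394892 0.3057949  0.03275551]
[[0.42807141 0.28680063 0.008     ]
 [0.45278832 0.35081434 0.008     ]]
```

send_rows:
  plan:
    - [[0,0,0],[0,0,0]]
    - [[0,0,0],[0,0,0]]
    - [[0,0,0],[0,0,0]]
    - [[0,0,0.5],[0,0,0]]
    - [[0,0,0.5],[0,0,0]]
    - [[0,0,0.5],[0,0,0]]
    - [[0,0,0.5],[0,0,0]]
    - [[0,0,0.6],[0,0,0]]
    - [[0,0,0.6],[0,0,0]]
    - [[0,0,0.56],[0,0,0]]
  gripper: -0.05

```text
time: 5.2
tool_pos: [0.4906, 0.2986, 0.0079]
tool_rot: [-3.141, -0.0, 2.751]
contact_force: [-2.2, -0.9, 62.5]
opening: 0.0434
grip_force: 37.7
```

send_rows:
  plan:
    - [[0,0,0],[0,0,0]]
    - [[0,0,0],[0,0,0]]
    - [[0,0,0],[0,0,0]]
    - [[0,0,0],[0,0,0]]
    - [[0,0,0],[0,0,0]]
    - [[0,0,0],[0,0,0]]
    - [[0,0,0],[0,0,0]]
    - [[0,0,0],[0,0,0]]
    - [[0,0,0],[0,0,0]]
    - [[0,0,0],[0,0,0]]
  gripper: -1
  force: 40

```text
time: 6.45
tool_pos: [0.4907, 0.2986, 0.009]
tool_rot: [3.142, -0.0, 2.751]
contact_force: [-0.1, -0.0, -2.6]
opening: 0.0196
grip_force: 39.9
```

```bash
python3 -c "
from h import *
log()"
```

```text
t 6.45 q [ 0.413  0.681  1.624  0.     0.836 -0.767] p [0.4907 0.2986 0.009 ] r [ 3.1415 -0.      2.7508] F [-0.1 -0.  -2.6] g 39.9 0.0196
```

The lug is gripped at 19.6 mm. I'm lifting, turning to the fixture's heading, and stopping beside it for a closer look.

send_rows:
  plan:
    - [[0,0,-1],[0,0,-0.085]]
    - [[0,0,-1],[0,0,-0.085]]
    - [[0,0,-1],[0,0,-0.085]]
    - [[0,0,-1],[0,0,-0.085]]
    - [[-0.94,-0.94,-0.6],[0,0,0]]
    - [[-0.94,-0.94,-0.6],[0,0,0]]
    - [[-0.94,-0.94,-0.6],[0,0,0]]
    - [[-0.94,-0.94,-0.6],[0,0,0]]
    - [[-0.94,-0.94,-0.6],[0,0,0]]
    - [[-0.94,-0.94,-0.6],[0,0,0]]

```text
time: 7.7
tool_pos: [0.651, 0.1784, 0.1993]
tool_rot: [3.141, -0.0, -2.998]
contact_force: [0.8, 0.5, -3.0]
opening: 0.0197
grip_force: 39.9
```

Run:
```python
from h import *
s=log(); c=cal("wrist"); im,d=read_camera("wrist"); np.savez("w3.npz",im=im,d=d); cv2.imwrite("pics/w3.png",im)
P=cloud(c,d); np.save("w3P.npy",P)
m=(np.abs(P[...,2]-.02)<.006)&(d>0)&(np.abs(P[...,0]-.6)<.1)&(np.abs(P[...,1]-.035)<.08)
Q=P[m]; print(len(Q)); r=cv2.minAreaRect((Q[:,:2]*1000).astype(np.float32)); print(r)
```

```text
t 7.7 q [ 0.154  0.645  1.095  0.     1.402 -1.56 ] p [0.651  0.1784 0.1993] r [ 3.1415e+00 -4.0000e-04 -2.9983e+00] F [ 0.8  0.5 -3. ] g 39.9 0.0197
12482
((604.9949340820312, 38.413291931152344), (140.05191040039062, 91.28273010253906), 8.20065689086914)
```

View pics/w3.png

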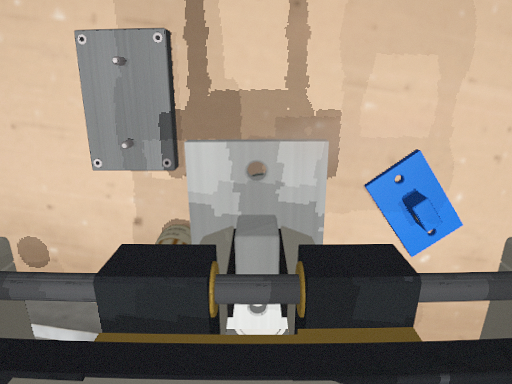

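The fixture is fully visible at (75..178, 28..170), with pins near (119,60) and (127,144). Blue plate ignored. Next I'll refine with the fixture's top-face outline and the pins.

Run:
```python
from h import *
z=np.load("w3.npz"); im,d=z["im"],z["d"]; P=np.load("w3P.npy"); c=cal("wrist")
print(np.diag(c[0]), "campos",-c[2].T@c[3])
for b in((105,48,135,72),(115,132,142,155)):
    x0,y0,x1,y1=b; Q=P[y0:y1,x0:x1].reshape(-1,3); 
    k=Q[Q[:,2]>.031]; print("pin tip pts",len(k),k.mean(0).round(4) if len(k) else "", "top",Q[:,2].max().round(4))
m=(np.abs(P[...,2]-.02)<.004)&(d>0)&(np.abs(P[...,0]-.6)<.1)&(np.abs(P[...,1]-.035)<.08)
m=cv2.morphologyEx(m.astype(np.uint8),cv2.MORPH_CLOSE,np.ones((9,9)))
cn=max(cv2.findContours(m,0,1)[0],key=cv2.contourArea).reshape(-1,2)
print(cv2.minAreaRect((plane(c,cn,.02)[:,:2]*1000).astype(np.float32)), np.median(P[m>0][:,2]))
# colour-based outline of top face
hsv=cv2.cvtColor(im,cv2.COLOR_BGR2HSV); g=((hsv[...,1]<60)).astype(np.uint8); g[:, 185:]=0; g[180:]=0
g=cv2.morphologyEx(g,cv2.MORPH_CLOSE,np.ones((7,7))); cn=max(cv2.findContours(g,0,1)[0],key=cv2.contourArea)
print(cv2.minAreaRect(cn), cv2.minAreaRect((plane(c,cn,.02)[:,:2]*1000).astype(np.float32)))
# held plate hole, at plate top z
x0,y0,x1,y1=243,158,272,182; mm=hsv[y0:y1,x0:x1,2]<125; v,u=np.nonzero(mm); pz=np.median(P[150:160,200:320,2]); print("hole",mm.sum(),u.mean()+x0,v.mean()+y0,pz,plane(c,[[u.mean()+x0,v.mean()+y0]],pz))
Q=P[142:225,180:335].reshape(-1,3); Q=Q[np.abs(Q[:,2]-pz)<.005]; print("plate",cv2.minAreaRect((Q[:,:2]*1000).astype(np.float32)))
L=P[215:242,235:282].reshape(-1,3); L=L[(L[:,2]-pz>.02)&(L[:,2]-pz<.035)]; print("lug",len(L),cv2.minAreaRect((L[:,:2]*1000).astype(np.float32)))
```

```text
[330.20970856 330.20970856   1.        ] campos [0.5739875  0.16353202 0.35912222]
pin tip pts 72 [0.566  0.0429 0.0572] top 0.3575
pin tip pts 56 [0.6429 0.0475 0.0403] top 0.3575
((609.7415161132812, 35.02013397216797), (140.08419799804688, 91.90604400634766), 7.9461283683776855) 0.020189341246973275
((126.58078002929688, 100.48027801513672), (153.0527801513672, 103.21053314208984), 82.61395263671875) ((612.150390625, 35.37751770019531), (149.3587646484375, 106.66378784179688), 12.08919906616211)
hole 100 256.36 175.43 0.19883631137376911 [[0.61778245 0.16918452 0.19883631]]
plate ((618.2589111328125, 173.0242156982422), (43.936954498291016, 70.146728515625), 8.28166389465332)
lug 555 ((633.9373168945312, 175.34719848632812), (4.042627811431885, 19.55303955078125), 7.459802627563477)
```

Run:
```python
from h import *
log(); c=cal("wrist"); im,d=read_camera("wrist"); P=cloud(c,d); np.savez("w4.npz",im=im,d=d,P=P); s=log()
m=(np.abs(P[...,2]-.02)<.004)&(d>0)&(np.abs(P[...,0]-.6)<.1)&(np.abs(P[...,1]-.035)<.08)
m=cv2.morphologyEx(m.astype(np.uint8),cv2.MORPH_CLOSE,np.ones((9,9)))
cn=max(cv2.findContours(m,0,1)[0],key=cv2.contourArea).reshape(-1,2)
print(cv2.boundingRect(cn),cv2.minAreaRect((plane(c,cn,.02)[:,:2]*1000).astype(np.float32)), np.median(P[m>0][:,2]))
pz=.199
hsv=cv2.cvtColor(im,cv2.COLOR_BGR2HSV)
x0,y0,x1,y1=243,158,272,182; mm=hsv[y0:y1,x0:x1,2]<125; v,u=np.nonzero(mm)
cx,cy,cw,ch=cv2.boundingRect(cn)
cv2.imwrite("pics/pins.png",cv2.resize(np.hstack([im[25:180,70:190],im[140:245,180:335][:, :][:105].repeat(1,0) if 0 else np.zeros((155,1,3),np.uint8)]),None,fx=3.8,fy=3.8,interpolation=cv2.INTER_CUBIC))
Q=P[142:235,180:335].reshape(-1,3); pz=np.median(Q[:,2]); Q=Q[np.abs(Q[:,2]-pz)<.004]; print("plate",pz,cv2.minAreaRect((Q[:,:2]*1000).astype(np.float32)))
```

```text
t 7.75 q [ 0.149  0.646  1.087 -0.002  1.402 -1.562] p [0.6549 0.1752 0.2014] r [-3.1395  0.0055 -3.0011] F [ 1.  -3.  -0.1] g 39.9 0.0199
t 7.8 q [ 1.510e-01  6.460e-01  1.092e+00 -1.000e-03  1.400e+00 -1.559e+00] p [0.6534 0.1765 0.2003] r [-3.1406  0.0042 -3.0014] F [ 0.7 -0.  -2.4] g 39.9 0.0195
(78, 24, 103, 143) ((605.257080078125, 39.314144134521484), (139.18484497070312, 90.92439270019531), 8.110078811645508) 0.020200154309559903
plate 0.20062018163240816 ((624.85888671875, 170.2621612548828), (49.57868576049805, 70.14604949951172), 8.211284637451172)
```

View pics/pins.png

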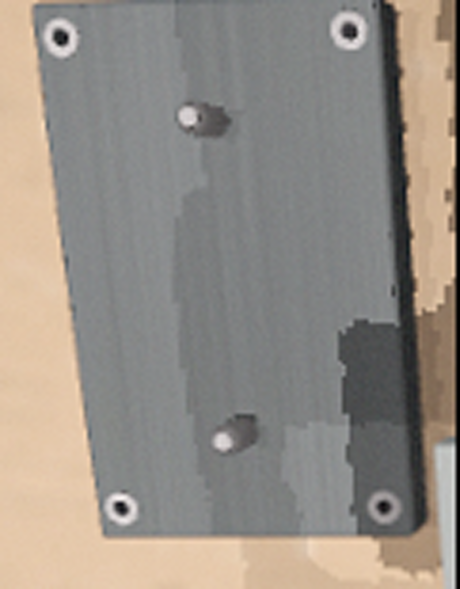

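Run:
```python
from h import *
read_camera("wrist"); s=log(); c=cal("wrist"); im,d=read_camera("wrist"); P=cloud(c,d)
m=(np.abs(P[...,2]-.02)<.004)&(d>0)&(np.abs(P[...,0]-.6)<.1)&(np.abs(P[...,1]-.035)<.08)
m=cv2.morphologyEx(m.astype(np.uint8),cv2.MORPH_CLOSE,np.ones((9,9)))
cn=max(cv2.findContours(m,0,1)[0],key=cv2.contourArea).reshape(-1,2)
print(cv2.minAreaRect((plane(c,cn,.02)[:,:2]*1000).astype(np.float32)))
hs=cv2.cvtColor(im,cv2.COLOR_BGR2GRAY); T=[]
for x0,y0,x1,y1 in((110,46,130,66),(119,131,138,151)):
    w=hs[y0:y1,x0:x1].astype(float); w=np.clip(w-165,0,None); v,u=np.mgrid[y0:y1,x0:x1]; uv=[(u*w).sum()/w.sum(),(v*w).sum()/w.sum()]
    p=plane(c,[uv],.036)[0]; T.append(p); print(uv,(w>0).sum(),p)
T=np.array(T); D=T[1]-T[0]; print("mid",T.mean(0),"dist",np.linalg.norm(D),"ang",np.degrees(np.arctan2(D[1],D[0])))
Q=P[142:235,180:335].reshape(-1,3); pz=np.median(Q[:,2]); Q=Q[np.abs(Q[:,2]-pz)<.004]; print("plate",pz,cv2.minAreaRect((Q[:,:2]*1000).astype(np.float32)))
x=[];g=hs[158:185,240:275]; mm=g<125; v,u=np.nonzero(mm); print("hole",mm.sum(),plane(c,[[u.mean()+240,v.mean()+158]],pz)); log()
```

```text
t 7.85 q [ 0.153  0.645  1.096 -0.     1.399 -1.559] p [0.6515 0.1779 0.1992] r [-3.1416e+00  1.2000e-03 -3.0006e+00] F [-0.6  0.3 -3.2] g 39.9 0.0198
((605.3396606445312, 39.269309997558594), (139.24916076660156, 91.0283203125), 8.122566223144531)
[np.float64(114.6317880794702), np.float64(59.2953642384106)] 19 [0.56575195 0.03233582 0.036     ]
[np.float64(124.1692607003891), np.float64(144.70622568093384)] 14 [0.64476017 0.04393647 0.036     ]
mid [0.60525606 0.03813615 0.036     ] dist 0.07985532948964687 ang 8.352960933044665
plate 0.19857582810354488 ((621.5563354492188, 172.98892211914062), (49.38319396972656, 70.2073974609375), 8.08964729309082)
hole 251 [[0.61166994 0.1710753  0.19857583]]
t 7.9 q [ 0.155  0.645  1.098  0.     1.399 -1.558] p [0.6503 0.1788 0.1985] r [ 3.1412e+00 -8.0000e-04 -2.9993e+00] F [-1.1 -0.3 -3.2] g 39.9 0.0194
```

The fixture centre is at (605.3, 38.7) mm and its angle is 8.2°. The pins measure 79.9 mm apart, which matches the 80 mm given. Next I move over it.

send_rows:
  plan:
    - [[0.43,-0.88,0.5],[0,0,0]]
    - [[0.43,-0.88,0.5],[0,0,0]]
    - [[0.43,-0.88,0.5],[0,0,0]]
    - [[0.43,-0.88,0.5],[0,0,0]]
    - [[0.43,-0.88,0.5],[0,0,0]]
    - [[0.43,-0.88,0.5],[0,0,0]]
    - [[0,0,0.8],[0,0,0]]
    - [[0,0,0.8],[0,0,0]]
    - [[0,0,0.8],[0,0,0]]
    - [[0,0,0.2],[0,0,0]]

```text
time: 9.15
tool_pos: [0.6035, 0.0404, 0.0573]
tool_rot: [3.14, -0.004, -2.997]
contact_force: [0.6, 0.0, -2.0]
opening: 0.0198
grip_force: 39.9
```

Run:
```python
from h import *
log(); c=cal("wrist"); im,d=read_camera("wrist"); log(); read_camera("wrist"); c=cal("wrist"); im,d=read_camera("wrist"); log()
```

```text
t 9.15 q [-0.06   0.659  1.495  0.     0.992 -1.775] p [0.6035 0.0404 0.0573] r [ 3.1405 -0.0038 -2.9973] F [ 0.6  0.  -2. ] g 39.9 0.0198
t 9.2 q [-0.06   0.659  1.494  0.     0.992 -1.775] p [0.604  0.0402 0.0576] r [ 3.1407e+00 -2.9000e-03 -2.9973e+00] F [-0.3 -0.3 -2.4] g 39.9 0.0197
t 9.3 q [-0.061  0.657  1.492  0.     0.993 -1.775] p [0.6053 0.0399 0.0593] r [ 3.1414e+00  1.0000e-04 -2.9976e+00] F [-0.5  0.4 -2.2] g 39.9 0.0197
```

send_rows:
  plan:
    - [[0,-0.05,0],[0,0,0]]
    - [[0,0,0.08],[0,0,0]]
    - [[0,0,0.08],[0,0,0]]
    - [[0,0,0.08],[0,0,0]]
    - [[0,0,0.08],[0,0,0]]
    - [[0,0,0.08],[0,0,0]]
    - [[0,0,0.08],[0,0,0]]
    - [[0,0,0.08],[0,0,0]]
    - [[0,0,0.08],[0,0,0]]
    - [[0,0,0.04],[0,0,0]]

```text
time: 10.55
tool_pos: [0.6055, 0.0381, 0.0418]
tool_rot: [3.141, -0.0, -2.998]
contact_force: [-0.2, 0.6, -3.2]
opening: 0.0199
grip_force: 39.9
```

Run:
```python
from h import *
log()
```

```text
t 10.55 q [-0.063  0.68   1.504  0.     0.957 -1.778] p [0.6055 0.0381 0.0418] r [ 3.1415e+00 -1.0000e-04 -2.9983e+00] F [-0.2  0.6 -3.2] g 39.9 0.0199
```

No contact at a depth where a miss would press on the pin tops, so the pins have entered. I'm continuing down.

send_rows:
  plan:
    - [[0,0,0.06],[0,0,0]]
    - [[0,0,0.06],[0,0,0]]
    - [[0,0,0.06],[0,0,0]]
    - [[0,0,0.06],[0,0,0]]
    - [[0,0,0.06],[0,0,0]]
    - [[0,0,0.06],[0,0,0]]
    - [[0,0,0.06],[0,0,0]]
    - [[0,0,0.05],[0,0,0]]
    - [[0,0,0],[0,0,0]]
    - [[0,0,0],[0,0,0]]

```text
time: 11.8
tool_pos: [0.6056, 0.0381, 0.0302]
tool_rot: [3.142, 0.0, -2.998]
contact_force: [-0.4, 0.5, -2.1]
opening: 0.0198
grip_force: 39.9
```

Run:
```python
from h import *
log()
```

```text
t 11.8 q [-0.063  0.696  1.512  0.     0.934 -1.778] p [0.6056 0.0381 0.0302] r [ 3.1415e+00  1.0000e-04 -2.9983e+00] F [-0.4  0.5 -2.1] g 39.9 0.0198
```

Down at TCP z = 0.030, so it is nearly flush. I'll release it and lift.

send_rows:
  plan:
    - [[0,0,0.03],[0,0,0]]
    - [[0,0,0],[0,0,0]]
    - [[0,0,0],[0,0,0]]
    - [[0,0,0],[0,0,0]]
    - [[0,0,0],[0,0,0]]
    - [[0,0,-0.5],[0,0,0]]
    - [[0,0,-1],[0,0,0]]
    - [[0,0,-1],[0,0,0]]
    - [[0,0,-1],[0,0,0]]
    - [[0,0,-1],[0,0,0]]
  gripper: 0.35

```text
time: 13.05
tool_pos: [0.6057, 0.0381, 0.1439]
tool_rot: [-3.141, 0.001, -2.998]
contact_force: [-0.4, 0.6, 0.4]
opening: 0.0615
grip_force: 0.0
```

```bash
cat > kin.py <<'E'
import numpy as np
from scipy.spatial.transform import Rotation as R
from scipy.optimize import least_squares
def fk(q,p):
    h,off,L1,L2,e,d6,dl=p
    M=R.from_euler('z',q[0]); P=np.array([0,0,h])+M.apply([0,off,0])
    M=M*R.from_euler('y',q[1]); P=P+M.apply([0,0,L1])
    M=M*R.from_euler('y',q[2]); P=P+M.apply([e,0,L2])
    M=M*R.from_euler('z',q[3]); P=P+M.apply([0,dl,0])
    M=M*R.from_euler('y',q[4]); P=P+M.apply([0,0,d6])
    M=M*R.from_euler('z',q[5]+np.pi/2*S[0])
    return P,M
S=[1]
def fit(lines,x0=(.3,.076,.4,.35,0,.2),dl=0):
    f=lambda x:np.concatenate([fk(l[:6],(*x,dl))[0]-l[6:9] for l in lines])
    return least_squares(f,x0)
E
python3 - <<'E'
from h import *
log(); c=cal("wrist"); im,d=read_camera("wrist"); P=cloud(c,d); np.savez("w5.npz",im=im,d=d,P=P); cv2.imwrite("pics/w5.png",im)
m=(d>0)&(np.abs(P[...,0]-.605)<.07)&(np.abs(P[...,1]-.039)<.05)&(np.abs(P[...,2]-.028)<.004); print("plate z",m.sum(),np.median(P[m][:,2]))
import kin,ast
L=np.array([ast.literal_eval(l) for l in open("log.txt")]); r=kin.fit(L); print(r.x.round(4),r.cost,np.abs(r.fun).max())
for s in(1,-1):
    kin.S[0]=s; print(s,(kin.fk(L[0][:6],(*r.x,0))[1].inv()*kin.R.from_euler('xyz',L[0][9:])).magnitude())
E
```

```text
t 13.05 q [-0.063  0.561  1.406  0.     1.173 -1.778] p [0.6057 0.0381 0.1439] r [-3.1414e+00  1.1000e-03 -2.9983e+00] F [-0.4  0.6  0.4] g 0.0 0.0615
plate z 8496 0.028211870503410313
[0.2229 0.0764 0.5062 0.3796 0.0465 0.3181] 3.436371330145533e-19 3.3111602348867564e-10
1 4.600798842939008e-16
-1 3.141592653589793
```

View pics/w5.png

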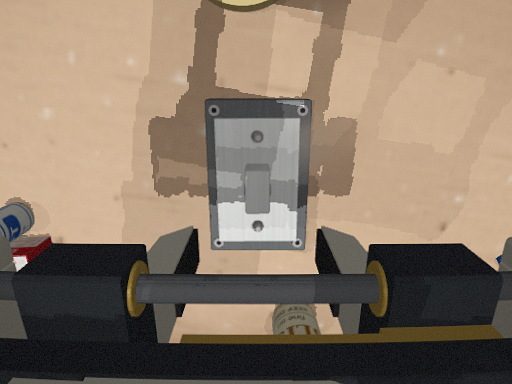

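The plate is seated over both pins with its top at z = 0.0282, so it lies flush. The fitted kinematics are exact, so I can plan the spacer's tilt with them.

```bash
cat >> kin.py <<'E'
lo=np.array([-2.53,-.77,.04,-1,.28,-3.11]);hi=np.array([2.53,2.02,2.7,4.14,2.66,3.11])
PAR=(0.2229,0.0764,0.5062,0.3796,0.0465,0.3181,0)
import ast
L=np.array([ast.literal_eval(l) for l in open("log.txt")]); PAR=(*fit(L).x,0)
def ik(p,M,q0,m=.03):
    f=lambda q:np.concatenate([fk(q,PAR)[0]-p,.3*(fk(q,PAR)[1].inv()*M).as_rotvec()])
    r=least_squares(f,np.clip(q0,lo+m+.01,hi-m-.01),bounds=(lo+m,hi-m)); return r.x,np.abs(r.fun).max()
E
python3 - <<'E'
from kin import *
rng=np.random.default_rng(0)
h=np.radians(153.2)
def down(yaw): return R.from_euler('xyz',[np.pi,0,yaw])
for opt,yaw in(("A x=h",h),("B x=-h",h-np.pi)):
    qs,e=ik([.493,-.247,.012],down(yaw),[-.6,.7,1.5,0,.9,-1.7 if opt[0]=="A" else 1.4]); print(opt,qs.round(2),e)
    sx=1 if opt[0]=="A" else -1
    for az in range(-180,180,20):
        a=np.radians(az); zt=np.array([np.cos(a),np.sin(a),0]); xt=np.array([0,0,sx]); M=R.from_matrix(np.c_[xt,np.cross(zt,xt),zt])
        p=np.array([.605,.039,.17])+.019*zt; best=None
        for k in range(8):
            q,e=ik(p,M,qs if k==0 else rng.uniform(lo,hi))
            if e<1e-4:
                c=np.abs(q-qs).max()
                if best is None or c<best[0]: best=(c,q)
        if best: 
            q=best[1]; w=fk(q,(*PAR[:5],0,0))[0]; el=fk([*q[:2],0,0,0,0],(*PAR[:3],0,0,0,0))[0]; print(az,q.round(2),"wrist",w.round(2),"elb",el.round(2),round(best[0],2))
E
```

```text
A x=h [-0.6   0.65  1.69 -0.    0.8  -1.71] 6.901672524788628e-09
-20 [ 0.19  0.87  2.26  3.68  1.56 -1.58] wrist [0.32 0.14 0.17] elb [0.36 0.15 0.55] 3.68
0 [-0.12  0.89  2.38  3.02  1.7  -1.59] wrist [0.31 0.04 0.17] elb [0.4  0.03 0.54] 3.02
20 [-0.43  0.88  2.32  2.37  1.61 -1.61] wrist [ 0.32 -0.06  0.17] elb [ 0.39 -0.09  0.55] 2.37
40 [-0.58  0.86  2.12  1.86  1.52 -1.42] wrist [ 0.38 -0.15  0.17] elb [ 0.36 -0.15  0.55] 1.86
60 [-0.6   0.9   1.85  1.5   1.6  -1.17] wrist [ 0.46 -0.22  0.17] elb [ 0.37 -0.16  0.54] 1.5
80 [-0.56  0.98  1.54  1.25  1.79 -0.98] wrist [ 0.55 -0.26  0.17] elb [ 0.4  -0.16  0.51] 1.25
100 [-0.48  1.09  1.21  1.1   2.04 -0.84] wrist [ 0.66 -0.26  0.17] elb [ 0.43 -0.14  0.46] 1.24
120 [-0.38  1.22  0.87  1.01  2.32 -0.74] wrist [ 0.75 -0.22  0.17] elb [ 0.47 -0.11  0.4 ] 1.52
140 [-0.27  1.37  0.5   1.    2.63 -0.64] wrist [ 0.83 -0.15  0.17] elb [ 0.5  -0.06  0.33] 1.82
B x=-h [-0.6   0.65  1.69 -0.    0.8   1.44] 6.9777127838371365e-09
-20 [0.19 0.87 2.26 3.68 1.56 1.56] wrist [0.32 0.14 0.17] elb [0.36 0.15 0.55] 3.68
0 [-0.12  0.89  2.38  3.02  1.7   1.55] wrist [0.31 0.04 0.17] elb [0.4  0.03 0.54] 3.02
20 [-0.43  0.88  2.32  2.37  1.61  1.53] wrist [ 0.32 -0.06  0.17] elb [ 0.39 -0.09  0.55] 2.37
40 [-0.58  0.86  2.12  1.86  1.52  1.72] wrist [ 0.38 -0.15  0.17] elb [ 0.36 -0.15  0.55] 1.86
60 [-0.6   0.9   1.85  1.5   1.6   1.97] wrist [ 0.46 -0.22  0.17] elb [ 0.37 -0.16  0.54] 1.5
80 [-0.56  0.98  1.54  1.25  1.79  2.16] wrist [ 0.55 -0.26  0.17] elb [ 0.4  -0.16  0.51] 1.25
100 [-0.48  1.09  1.21  1.1   2.04  2.3 ] wrist [ 0.66 -0.26  0.17] elb [ 0.43 -0.14  0.46] 1.24
120 [-0.38  1.22  0.87  1.01  2.32  2.4 ] wrist [ 0.75 -0.22  0.17] elb [ 0.47 -0.11  0.4 ] 1.52
140 [-0.27  1.37  0.5   1.    2.63  2.5 ] wrist [ 0.83 -0.15  0.17] elb [ 0.5  -0.06  0.33] 1.82
```

send_rows:
  plan:
    - [[0.41,-1,-0.15],[0,0,0]]
    - [[0.41,-1,-0.15],[0,0,0]]
    - [[0.41,-1,-0.15],[0,0,0]]
    - [[0.41,-1,-0.15],[0,0,0]]
    - [[0.41,-1,-0.15],[0,0,0]]
    - [[0.41,-1,-0.15],[0,0,0]]
    - [[0.41,-1,-0.15],[0,0,0]]
    - [[0.41,-1,-0.15],[0,0,0]]
    - [[0.41,-1,-0.15],[0,0,0]]
    - [[0.41,-1,-0.15],[0,0,0]]

```text
time: 14.35
tool_pos: [0.5396, -0.2248, 0.1799]
tool_rot: [-3.141, 0.001, -2.998]
contact_force: [0.8, 0.0, -1.2]
opening: 0.0622
grip_force: 0.0
```

send_rows:
  plan:
    - [[0,-1,0],[0,0,0]]
    - [[0,-1,0],[0,0,0]]
    - [[0,0,0],[0,0,0.097]]
    - [[0,0,0],[0,0,0.097]]
    - [[0,0,0],[0,0,0.097]]
    - [[0,0,0],[0,0,0.097]]
    - [[0,0,0],[0,0,0]]
    - [[0,0,0],[0,0,0]]
    - [[0,0,0],[0,0,0]]
    - [[0,0,0],[0,0,0]]

```text
time: 15.6
tool_pos: [0.547, -0.2735, 0.1795]
tool_rot: [3.142, 0.0, 2.676]
contact_force: [0.5, -1.0, -0.1]
opening: 0.0618
grip_force: 0.0
```

Run:
```python
from h import *
log(); c=cal("wrist"); im,d=read_camera("wrist"); P=cloud(c,d); np.savez("w6.npz",im=im,d=d,P=P); cv2.imwrite("pics/w6.png",im)
m=(d>0)&(np.hypot(P[...,0]-.493,P[...,1]+.247)<.06)&(np.abs(P[...,2]-.04)<.006)
Q=P[m]; print(len(Q),cv2.minAreaRect((Q[:,:2]*1000).astype(np.float32)),np.median(Q[:,2]))
```

```text
t 15.6 q [-0.589  0.538  1.343  0.     1.261 -1.694] p [ 0.547  -0.2735  0.1795] r [3.1415e+00 1.0000e-04 2.6763e+00] F [ 0.5 -1.  -0.1] g 0.0 0.0618
3227 ((493.9804992675781, -245.22802734375), (40.30362319946289, 60.85744094848633), 63.3499870300293) 0.04024028815394887
```

View pics/w6.png

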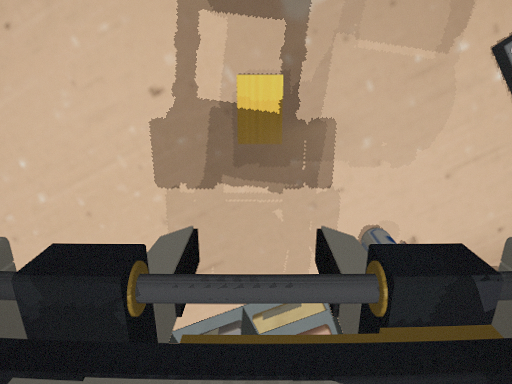

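The wrist view shows the spacer from directly above at (260,108), and the ends are not visible. It measures (494,-245) mm, heading 153.3°, 40 × 61 mm. I'll grasp it with tool x pointing to the inferred hole end and check the hole once it is tilted.

send_rows:
  plan:
    - [[0.8,0.02,0.4],[0,0,0]]
    - [[0.8,0.02,0.4],[0,0,0]]
    - [[0.8,0.02,0.4],[0,0,0]]
    - [[0,0,1],[0,0,0]]
    - [[0,0,1],[0,0,0]]
    - [[0,0,1],[0,0,0]]
    - [[0,0,1],[0,0,0]]
    - [[0,0,1],[0,0,0]]
    - [[0,0,0.5],[0,0,0]]
    - [[0,0,0.15],[0,0,0]]

```text
time: 16.9
tool_pos: [0.494, -0.2451, 0.0078]
tool_rot: [3.141, -0.001, 2.676]
contact_force: [0.3, 0.3, -0.2]
opening: 0.062
grip_force: 0.0
```

send_rows:
  plan:
    - [[0,0,0],[0,0,0]]
    - [[0,0,0],[0,0,0]]
    - [[0,0,0],[0,0,0]]
    - [[0,0,0],[0,0,0]]
    - [[0,0,0],[0,0,0]]
    - [[0,0,0],[0,0,0]]
    - [[0,0,0],[0,0,0]]
    - [[0,0,-0.5],[0,0,0]]
    - [[0,0,-1],[0,0,0]]
    - [[0,0,-1],[0,0,0]]
  gripper: -1
  force: 50

```text
time: 18.15
tool_pos: [0.4936, -0.2449, 0.0714]
tool_rot: [3.141, -0.001, 2.675]
contact_force: [0.4, -0.2, -3.5]
opening: 0.0397
grip_force: 50.0
```

Run:
```python
from h import *
s=log()
from kin import *
# plan joint path to the end pose
q0=s["qpos"]
p0,M0=s["tool_pos"],R.from_euler('xyz',s["tool_rot"])
for az in(60,70,80):
    a=np.radians(az); zt=np.array([np.cos(a),np.sin(a),0]); xt=np.array([0,0,1.]); M=R.from_matrix(np.c_[xt,np.cross(zt,xt),zt])
    rel=(M0.inv()*M).as_rotvec(); print(az,"rel rot (tool axes) deg",np.degrees(rel).round(1))
```

```text
t 18.15 q [-0.6    0.558  1.648 -0.     0.937 -1.704] p [ 0.4936 -0.2449  0.0714] r [ 3.1415e+00 -1.4000e-03  2.6754e+00] F [ 0.4 -0.2 -3.5] g 50.0 0.0397
60 rel rot (tool axes) deg [-71.7  67.6  71.6]
70 rel rot (tool axes) deg [-64.3  72.3  64.3]
80 rel rot (tool axes) deg [-56.8  76.3  56.8]
```

Run:
```python
from h import *
from kin import *
s=robot.observe(); q=s["qpos"]; p,M=fk(q,PAR)
a=np.radians(70); zt=np.array([np.cos(a),np.sin(a),0]); xt=np.array([0,0,1.]); Mf=R.from_matrix(np.c_[xt,np.cross(zt,xt),zt]); pf=np.array([.605,.039,.18])+.012*zt
p=p.copy(); p[2]+=.005
rows=[]
def step(dw,rv):
    global p,M,q
    sh=np.round(M.inv().apply(dw)/.025,2); tr=np.round(np.array(rv)/(np.pi/2),3)
    p=p+M.apply(sh*.025); M=M*R.from_rotvec(tr*np.pi/2); qn,e=ik(p,M,q); 
    w=fk(qn,(*PAR[:5],0,0))[0]
    rows.append([sh.tolist(),tr.tolist()]); print(rows[-1],"q",qn.round(2),"dq/dt",round(np.abs(qn-q).max()*8,2),"e",f"{e:.0e}","w",w.round(2),"p",p.round(3)); q=qn
for i in range(4): step([0,0,.025],[0,0,0])
N=16; rv=(M.inv()*Mf).as_rotvec()/N
for i in range(N): step((pf-p)/(N-i),rv if i<N-1 else (M.inv()*Mf).as_rotvec())
print(p,pf,(M.inv()*Mf).magnitude())
```

```text
[[0.0, 0.0, -1.0], [0.0, 0.0, 0.0]] q [-0.6   0.52  1.62 -0.    1.01 -1.7 ] dq/dt 0.55 e 1e-11 w [ 0.49 -0.25  0.42] p [ 0.494 -0.245  0.101]
[[0.0, 0.0, -1.0], [0.0, 0.0, 0.0]] q [-0.6   0.49  1.59 -0.    1.06 -1.7 ] dq/dt 0.46 e 1e-11 w [ 0.49 -0.25  0.44] p [ 0.494 -0.245  0.126]
[[0.0, 0.0, -1.0], [0.0, 0.0, 0.0]] q [-0.6   0.46  1.56 -0.    1.12 -1.7 ] dq/dt 0.47 e 3e-11 w [ 0.49 -0.25  0.47] p [ 0.494 -0.245  0.151]
[[0.0, 0.0, -1.0], [0.0, 0.0, 0.0]] q [-0.6   0.43  1.53 -0.    1.18 -1.7 ] dq/dt 0.47 e 6e-11 w [ 0.49 -0.25  0.49] p [ 0.494 -0.245  0.176]
[[0.07, 0.79, -0.01], [-0.045, 0.05, 0.045]] q [-0.6   0.47  1.46  0.06  1.29 -1.66] dq/dt 0.86 e 7e-09 w [ 0.51 -0.26  0.49] p [ 0.501 -0.227  0.177]
[[0.13, 0.78, 0.05], [-0.045, 0.05, 0.045]] q [-0.6   0.52  1.41  0.13  1.39 -1.6 ] dq/dt 0.77 e 6e-09 w [ 0.53 -0.27  0.49] p [ 0.508 -0.208  0.177]
[[0.18, 0.76, 0.12], [-0.045, 0.05, 0.045]] q [-0.61  0.55  1.37  0.2   1.47 -1.55] dq/dt 0.68 e 5e-09 w [ 0.54 -0.29  0.48] p [ 0.515 -0.19   0.177]
[[0.22, 0.74, 0.19], [-0.045, 0.05, 0.045]] q [-0.62  0.59  1.33  0.27  1.54 -1.4
[... 1247 characters left out ...]
58  -0.024  0.179]
[[0.21, 0.26, 0.72], [-0.045, 0.05, 0.045]] q [-0.65  0.84  1.51  1.05  1.71 -1.07] dq/dt 0.76 e 3e-09 w [ 0.54 -0.31  0.26] p [ 0.588 -0.005  0.179]
[[0.17, 0.19, 0.75], [-0.045, 0.05, 0.045]] q [-0.64  0.86  1.58  1.15  1.7  -1.06] dq/dt 0.79 e 3e-09 w [ 0.52 -0.29  0.23] p [0.595 0.013 0.18 ]
[[0.12, 0.13, 0.77], [-0.045, 0.05, 0.045]] q [-0.62  0.89  1.64  1.25  1.69 -1.06] dq/dt 0.82 e 3e-09 w [ 0.51 -0.27  0.21] p [0.602 0.032 0.18 ]
[[0.07, 0.07, 0.79], [-0.038, 0.05, 0.044]] q [-0.6   0.92  1.7   1.35  1.7  -1.05] dq/dt 0.81 e 2e-09 w [ 0.5  -0.25  0.18] p [0.609 0.05  0.18 ]
[0.60917687 0.05018062 0.17993697] [0.60910424 0.05027631 0.18      ] 0.000748063069737546
```

send_rows:
  plan:
    - [[0,0,-1],[0,0,0]]
    - [[0,0,-1],[0,0,0]]
    - [[0,0,-1],[0,0,0]]
    - [[0,0,-1],[0,0,0]]
    - [[0.07,0.79,-0.01],[-0.045,0.05,0.045]]
    - [[0.13,0.78,0.05],[-0.045,0.05,0.045]]
    - [[0.18,0.76,0.12],[-0.045,0.05,0.045]]
    - [[0.22,0.74,0.19],[-0.045,0.05,0.045]]
    - [[0.25,0.71,0.26],[-0.045,0.05,0.045]]
    - [[0.27,0.67,0.33],[-0.045,0.05,0.045]]

```text
time: 19.4
tool_pos: [0.5376, -0.1341, 0.1724]
tool_rot: [2.798, -0.541, 2.331]
contact_force: [-0.2, 0.5, -3.4]
opening: 0.0397
grip_force: 50.0
```

Run:
```python
from h import *
log()
```

```text
t 19.4 q [-0.632  0.669  1.302  0.433  1.64  -1.37 ] p [ 0.5376 -0.1341  0.1724] r [ 2.7976 -0.5408  2.3307] F [-0.2  0.5 -3.4] g 50.0 0.0397
```

As predicted. Continuing.

send_rows:
  plan:
    - [[0.29,0.62,0.4],[-0.045,0.05,0.045]]
    - [[0.3,0.57,0.46],[-0.045,0.05,0.045]]
    - [[0.3,0.51,0.52],[-0.045,0.05,0.045]]
    - [[0.29,0.45,0.58],[-0.045,0.05,0.045]]
    - [[0.27,0.39,0.63],[-0.045,0.05,0.045]]
    - [[0.25,0.33,0.68],[-0.045,0.05,0.045]]
    - [[0.21,0.26,0.72],[-0.045,0.05,0.045]]
    - [[0.17,0.19,0.75],[-0.045,0.05,0.045]]
    - [[0.12,0.13,0.77],[-0.045,0.05,0.045]]
    - [[0.07,0.07,0.79],[-0.038,0.05,0.044]]

```text
time: 20.65
tool_pos: [0.6098, 0.0501, 0.174]
tool_rot: [-0.451, -1.571, -1.472]
contact_force: [0.7, 0.9, -3.0]
opening: 0.0399
grip_force: 50.0
```

Run:
```python
from h import *
s=log()
from scipy.spatial.transform import Rotation as R
M=R.from_euler('xyz',s["tool_rot"]); print("tool x",M.apply([1,0,0]),"spacer c",s["tool_pos"]-.012*M.apply([0,0,1]))
c=cal("top"); im,d=read_camera("top"); P=cloud(c,d)
K,dd,Rm,t=c; uv=cv2.projectPoints(np.array([[.605,.039,.21]]),cv2.Rodrigues(Rm)[0],t,K,dd)[0].ravel(); u,v=uv.astype(int); print(uv)
print((P[v-12:v+13:2,u-12:u+13:2,2]*1000).round().astype(int))
a=cv2.resize(im[v-40:v+40,u-50:u+50],(500,400),interpolation=cv2.INTER_CUBIC); cv2.imwrite("pics/end.png",a)
```

```text
t 20.65 q [-0.598  0.928  1.694  1.356  1.693 -1.064] p [0.6098 0.0501 0.174 ] r [-0.4507 -1.5706 -1.4718] F [ 0.7  0.9 -3. ] g 50.0 0.0399
tool x [ 2.26317433e-05 -2.27973726e-04  9.99999974e-01] spacer c [0.6056444  0.03884468 0.17402999]
[252.0609352  131.91723263]
[[ -3   5   1   2   0   2  -3  -7   2  -3   0  -6   4]
 [ -1   5  -5  -4   4   7   5   3  -3   7   5   2   5]
 [ -2   5   0  -4   5  -3  20  24  19 189 185  21  -1]
 [ 17  22  21  20  19 200 202 186 190 186 182 181 184]
 [ 14  18  17  19 201 204 206 204 202 200 182 187 184]
 [ 19  29  23  31 203 204 195 196 204 204 205 184 186]
 [ 20  25  28  27 202 189 172 173 192 203 204 171 183]
 [ 23  25  24 201 208 166 170 171 176 207 201  31  24]
 [ 26  30  33 199 202 198 166 167 208 203 155  25  17]
 [ 24  30  23 200 205 207 207 205 197 204  29  32  22]
 [ 23  30  28 168 184 189 206 211 207 186  31  26   9]
 [ 12  27  35  32 188 183 186 183 196 150  31  32  15]
 [ 17  17  29  25 179 185 185 186 182 184  23  24  27]]
```

View pics/end.png

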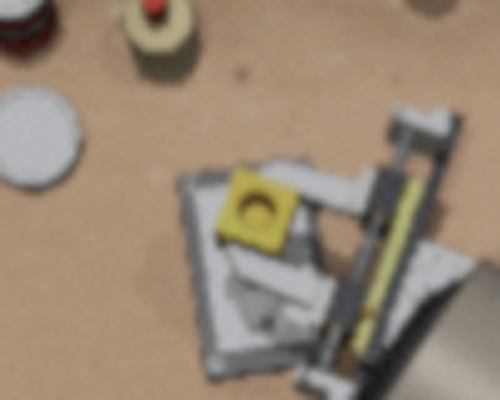

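The hole faces straight up at (257,208) in the crop, and the depth reading there is about 36 mm below the rim. The spacer is centred over the fixture at z = 0.174. I'll let it settle, then hand in.

send_rows:
  plan:
    - [[0,0,0],[0,0,0]]
    - [[0,0,0],[0,0,0]]
    - [[0,0,0],[0,0,0]]
    - [[0,0,0],[0,0,0]]
    - [[0,0,0],[0,0,0]]
    - [[0,0,0],[0,0,0]]
    - [[0,0,0],[0,0,0]]
    - [[0,0,0],[0,0,0]]
    - [[0,0,0],[0,0,0]]
    - [[0,0,0],[0,0,0]]

```text
time: 21.95
tool_pos: [0.6095, 0.05, 0.1742]
tool_rot: [2.007, -1.569, 2.356]
contact_force: [-0.1, -0.3, -3.1]
opening: 0.0401
grip_force: 50.0
```

Run:
```python
from h import *
log(); print(robot.hand_in())
```

```text
t 21.95 q [-0.598  0.927  1.693  1.354  1.693 -1.064] p [0.6095 0.05   0.1742] r [ 2.007  -1.5691  2.3559] F [-0.1 -0.3 -3.1] g 50.0 0.0401
the job is handed in; nothing more can be done
None
```

I handed the job in at 22 s, with no verdict shown: the backplate is flush on the pins and released, and the spacer is held still, hole up, centred over it at about 0.174 m above the bench.

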